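# Bleed the pressure pot, then hold its lid-lock pin out

## Robot

A 7-joint arm with a two-finger parallel gripper is mounted at the origin on a cart in front of the work surface, level with it; the furniture and walls round the work are solid. World frame = base frame: x ahead of the robot, y to its left, z up, the work surface at z = 0. Lengths are in m, angles in rad, forces in N, time in s.
With the tool pointing down it reaches from about 0.425 to 0.925 m from the base axis. Payload 6.8 kg.
Tool frame: the origin (TCP) lies on the centre line of the jaws, within the pads' length; the fingertips stand 25 mm ahead of it and the grasp point (between the pads) lies 6 mm ahead of it; z points along the fingers, y is the line along which they close (so a half turn about z gives the same grasp; the last joint's range is limited). The gripper opens to 85 mm and grips with 20 to 120 N. Pads are 22 mm wide; open, the fingers measure 114 mm over their backs; the gripper's body (76 mm by 85 mm) begins 54 mm behind the grasp point. The pads swing forward as they close: fully open they stand 13 mm farther back than shut.
Start: joints at [-1.303, 0.477, 0.022, 1.555, -0.011, 1.109, -0.083], TCP at [0.248, 0.628, 0.256] pointing down, gripper open.
Joint ranges: [-2.96, 2.96], [-0.34, 2.1], [-1.41, 1.46], [0.24, 2.44], [-1.37, 4.51], [0.17, 1.92], [-2.96, 2.96]. Speed limits (rad/s): [2.39, 2.39, 3.14, 3.14, 3.14, 3.14, 3.14].

## Interface

Orientations are given as a rotation vector (axis times angle).
In Python, from bench import status, imaging, workorder gives the robot as it stands.
- The arm moves only by the tool send_rows, never from a script. Its argument "steps" is a list of rows, each an object of numbers: "dx", "dy", "dz": the shift along the tool's x, y, z in cm; "yaw": the turn about the tool's z in degrees; "gripper": the opening, from 0 (shut) to 1 (fully open). A call has 1 to 5 rows; each row is the pose to reach, as a shift and turn from the pose commanded when the call began, along the tool's axes at that moment; what a row does not reach only later rows make up. A row lasts 1/8 s, in which the tool goes at most 62.5 mm and 10.7 degrees, less where a joint would pass 70% of its speed; a pose out of reach is approached as far as the arm can. A call with a gripper value outside its range is refused whole. The fingers move at their own pace and stop on an object; "force" is the grip in N (left out, the last holds). Time passes only in rows, so rows that repeat a pose let the fingers close. It gives the time, the measured TCP pose, the force, the opening and the grip force at its end, in the units of the state.
- status.get_obs(): the state, without advancing time (a new reading comes with each control period).
- imaging.grab_frame(name): name is "scene" or "top"; returns a dict with "color" (420x560x3 uint8, red, green, blue), "depth" (420x560 float32, m along the optical axis (not along the pixel's ray), 0 where there is no reading), "K" (3x3 intrinsics, pixels), "k1" (the pictures are not rectified: a ray, as slopes to the right and down, at radius r is drawn at 1 + k1 r^2 times it, then the intrinsics apply), "R" (3x3) and "t" (3): a world point X has camera coordinates R X + t. Camera axes: x right, y down, z forward; pixel columns grow to the right and rows downward; lengths in m; the calibration is good to about 2 mm. A picture is of the moment at which its call begins.
- workorder.hand_in(): hands the job in; it is judged then, once.
The state is a dict: "clock": time; "joints": joint angles; "qvel": joint speeds; "tau": joint torques, N m; "tcp_pos": TCP position; "orientation": TCP orientation; "contact_force": force on the tool from outside, world axes, zero at the start; "moment": the same for the moment, N m; "grip_width": finger opening in m; "gripper_force": force on a finger pad.
Only numpy, scipy, OpenCV 4.12 (cv2) and the standard library are available. Lean on these libraries where they do the work, as an engineer would, in place of code of your own. Each camera call takes 0.05 s, during which the arm holds its last target. There are 200 camera calls.

## Task

We are about to open this pressure pot. First bleed it gently: turn the red lever of the bleed valve on the lid round to half open (45 degrees, over the yellow mark) and leave it there, never swinging it wide open on the way. Then grip the black knob of the sprung lock pin at the side of the lid, pull it straight out as far as it goes so that the pin is clear of its hole in the lid ring, and finish while still gripping it and holding it out, so that I can turn the lid; do not turn the lid yourself, and leave the things round about where they stand.

Things in the scene. Friction and masses are not known exactly. Their poses are not given: they have to be found in the camera images.
- pressure_pot: Blue pressure pot, bolted down, 155 mm tall; aluminium lid ring 176 mm across. Origin: on its axis at the bench surface, z up. The lock pin sticks out level towards its own -x, on a blue bracket (outer face 108 mm from the axis, top at 150 mm). Two arms for turning the lid reach 130 mm out along +y and -y at 130 mm height. On the lid's pin side: gauge (top 172 mm), brass relief valve (186 mm).
- bleed_valve (a joint): Angle of the red bleed-valve lever about its upright axis, rad: 0 shut (points along the pot's +x, away from the lock pin), grows counter-clockwise seen from above, 0.785 half open (over the yellow mark), 1.571 wide open (points along the pot's +y). End stops at both. Starts shut or up to 0.2 open. Stays where it is left; about 0.07 N m to turn.
- lever_grip (a point): Point on the red lever's turning axis, at its upper face, 219 mm above the bench, 20 mm from the pot's axis to its +x. The lever is a bar 11 mm thick, 16 mm high, reaching 44 mm from here to its pointing end and 10 mm the other way; it can be pinched over the axis from above. The point's x axis points along the lever to that end. 11 mm under the lever lies a white dial plate, 62 mm square.
- half_mark (a point): Yellow mark on the square white dial plate: a stripe 8 mm wide running out from the lever's axis at 45 degrees to the plate's corner, 66 mm from the axis. This point lies on it 55 mm from the axis, past the lever's end when half open, 192 mm above the bench.
- lock_pin (a joint): Travel of the sprung lock pin, m: 0 seated in its hole, growing as the knob is pulled out (along the pot's -x), 0.020 at its stop. Seated, the pin reaches 12 mm into the lid ring's hole. The spring pushes it home with 6 N when seated and 11 N at the stop; it snaps back if let go.
- knob_center (a point): Centre of the lock pin's black pull knob, a cylinder 25 mm in diameter, 30 mm long, axis level along the pot's x; 130 mm above the bench, 139 mm from the pot's axis when seated; moves with the knob. Between knob and bracket (17 mm) is a steel sleeve 22 mm in diameter; nothing beside or under the knob. The point's -x axis is the direction to pull.
- lid_ring (a joint): Rotation of the lid ring with all its fittings on the pot, rad; 0 locked shut. Very stiff (3 N m), and locked by the pin while that is seated. To be left alone.
- glue: Bystander: white glue bottle with green spout, 47x68 mm, 191 mm high, upright, loose, left of the pot (its +y side). Origin: centre of its underside.
- tape_blue: Bystander: roll of blue masking tape lying flat, 100 mm across, 36 mm high, loose, in front of the pot to the left. Origin: centre of its underside.
- plug_tub: Bystander: white tub with red screw lid, 62 mm across, 64 mm high, loose, behind the pot. Origin: centre of its underside.

How it is judged:
On the way, in this order (a step that is already met when the one before it is completed fails the run):
1. the bleed valve stands half open while the lock pin is still seated (value of joint bleed_valve between 0.645 and 0.925 rad and value of joint lock_pin below 0.003 m), for 0.3 s.
2. the lock pin is pulled fully back by the fingers (value of joint lock_pin above 0.016 m and contact force between the fingers and lock_pin above 2 N), for 0.3 s.
At the end, for the whole second after the job is handed in: Bleed lever at half open (45 degrees, within 8); lock pin held by the fingers within 4 mm of its 20 mm stop, clear of the lid ring; lid turned less than 3 degrees; glue bottle upright, and glue, tape and tub within 30 mm of where they stood (all of step 2 and value of joint bleed_valve between 0.645 and 0.925 rad and x of knob_center in the frame of pressure_pot below -0.155 m and value of joint lid_ring between -0.05 and 0.05 rad and angle between glue's own z axis and vertical below 0.2 rad and distance of each of glue, tape_blue, plug_tub from where it was at the start of the episode below 0.03 m); the arm keeps its last pose, push and grip.
It fails at once if the lock pin is drawn before the valve is half open (pot still under pressure) (value of joint lock_pin above 0.005 m and value of joint bleed_valve below 0.6 rad).
It fails at once if the bleed valve is swung wide open (past 70 degrees) (value of joint bleed_valve above 1.22 rad).
It fails at once if the lid is turned (value of joint lid_ring above 0.1 rad or value of joint lid_ring below -0.1 rad).
It fails at once if a bystander is knocked away or over (distance of any of glue, tape_blue, plug_tub from where it was at the start of the episode above 0.04 m or angle between glue's own z axis and vertical above 0.5 rad).
It also fails if it takes over 45 s, if anything falls off the work surface, if the arm or the gripper's body presses on something with over 40 N, if the wrist force passes 120 N, or if a joint passes its speed limit or range.

## Working session

There is one attempt and no reset: what is moved stays moved. The work goes in short steps, Python scripts to look and compute and a tool call to move; the robot and the scene stay as the last step left them, time stands still between calls to the robot, and variables do not carry over. Pictures are saved under pics/ and viewed, at most 10 in all, crops included, and the job is handed in when it is done.

Besides the shell and the picture viewer there is one more tool, called after "Call:" as name(argument=value, ...), one argument or row to a line, values as JSON. send_rows: Moves the arm, as the interface text tells. Its arguments: {"type":"object","properties":{"steps":{"type":"array"},"force":{"type":"number"}},"required":["steps"]}

```bash
mkdir -p pics; cat > h.py <<'E'
import numpy as np, cv2
from bench import status, imaging, workorder
from scipy.spatial.transform import Rotation as Ro
def grab(n,save=None):
    f=imaging.grab_frame(n)
    if save: cv2.imwrite('pics/'+save,f['color'][:,:,::-1])
    return f
def world(f):
    # per-pixel world points
    K=f['K'];D=np.array([f['k1'],0,0,0,0.]);h,w=f['depth'].shape
    u,v=np.meshgrid(np.arange(w),np.arange(h))
    p=cv2.undistortPoints(np.stack([u,v],-1).reshape(-1,1,2).astype(float),K,D).reshape(h,w,2)
    d=f['depth'][...,None]
    c=np.concatenate([p*d,d],-1)
    W=(c-f['t'])@f['R']
    W[f['depth']==0]=np.nan
    return W
def ray(f,u,v,z):
    p=cv2.undistortPoints(np.array([[[u,v]]],float),f['K'],np.array([f['k1'],0,0,0,0.])).ravel()
    d=f['R'].T@np.array([p[0],p[1],1]);o=-f['R'].T@f['t']
    return o+d*(z-o[2])/d[2]
E
python3 - <<'E'
from h import *
print(status.get_obs())
for n in('scene','top'):
    f=grab(n,n+'0.png');print(n,-f['R'].T@f['t'],f['R'][2],f['k1'],f['K'][0,0])
E
```

```text
{'clock': 0.0, 'joints': array([-1.30308042,  0.47779937,  0.02239012,  1.55648125, -0.01150006,
        1.10930422, -0.08308309]), 'qvel': array([-0.00022634,  0.00075196,  0.00167045,  0.00049726,  0.00020755,
       -0.00070581, -0.00169506]), 'tau': array([ 1.58323005e-04, -5.96449220e+01,  1.60827778e+00, -2.81201130e+01,
        1.25066412e-02,  9.18955629e-03,  1.60478385e-05]), 'tcp_pos': array([0.24758081, 0.6273515 , 0.25531457]), 'orientation': array([-5.86837209e-01, -3.08610428e+00,  2.91192216e-03]), 'contact_force': array([ 0.36608985, -0.08267874, -0.01984842]), 'moment': array([ 0.00012563, -0.01462386, -0.01230715]), 'gripper_force': 0.0, 'grip_width': 0.08510620818349214}
scene [0.63441093 0.88714234 0.7746263 ] [-0.02009954 -0.72937929 -0.6838142 ] -0.05184184379167705 411.13469787347
top [0.44352618 0.23979514 0.96932284] [ 0.20368711 -0.01851738 -0.9788609 ] -0.11772755458733185 470.1262961825411
```

View pics/scene0.png

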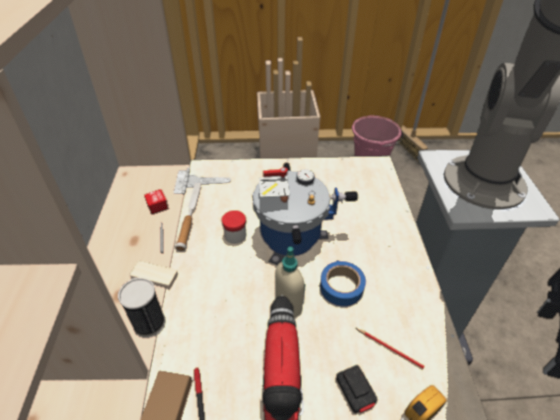

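View pics/top0.png

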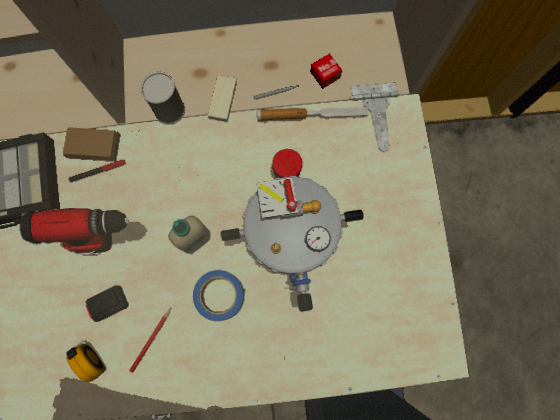

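The top view shows the pot with its lid centred near (293,224), the knob at (305,302), the lid arms at (231,234) and (353,215), and the red lever from (292,206) to (289,180). The yellow mark is at (270,191). The scene view shows the knob at (350,196) and the glue bottle at (289,280).

```bash
python3 - <<'E'
from h import *
f=grab('top');W=world(f);C=f['color'].astype(int)
cv2.imwrite('pics/crop1.png',cv2.resize(f['color'][150:330,210:380,::-1],None,fx=3.3,fy=3.3,interpolation=cv2.INTER_CUBIC))
r,g,b=C[...,0],C[...,1],C[...,2]
roi=np.zeros(r.shape,bool);roi[160:320,220:370]=1
dark=(C.max(-1)<60)&roi
def rep(m,n,lo,hi):
    m=m&(W[...,2]>lo)&(W[...,2]<hi)
    nn,l,st,ce=cv2.connectedComponentsWithStats(m.astype(np.uint8))
    for i in range(1,nn):
        if st[i,4]>15:
            P=W[l==i];print(n,ce[i].round(1),st[i,4],P.mean(0).round(4),np.median(P,0).round(4),P.min(0).round(3),P.max(0).round(3))
rep(dark,'dark',.1,.16)
rep((r>130)&(g<60)&(b<60)&roi,'red',.19,.24)
rep((r>150)&(g>140)&(b<90)&roi,'yel',.17,.21)
rep((W[...,2]>.132)&roi&(C.min(-1)>90),'lid',.132,.16)
for n,(u,v,z) in dict(knob=(305,302,.1425),).items(): print(n,ray(f,u,v,z))
print('glue',np.nanmax(W[200:260,160:215],axis=(0,1)))
# bystanders
rep((g>r+10)&(W[...,2]>.12),'spout',.12,.2)
s=grab('scene');V=world(s);print('scene knob',V[196,350],V[193:200,344:356].reshape(-1,3).mean(0))
E
```

```text
dark [353.3 215.1] 171 [0.5848 0.0851 0.1374] [0.5847 0.0852 0.1375] [0.576 0.068 0.132] [0.594 0.101 0.142]
dark [230.2 234. ] 147 [0.5755 0.3091 0.137 ] [0.575  0.309  0.1371] [0.568 0.294 0.13 ] [0.584 0.324 0.142]
dark [304.5 301.9] 200 [0.442  0.1918 0.1399] [0.4421 0.1924 0.1402] [0.428 0.18  0.133] [0.456 0.203 0.145]
red [289.5 193.6] 141 [0.6185 0.1992 0.2183] [0.6194 0.1995 0.2183] [0.593 0.191 0.215] [0.644 0.206 0.222]
yel [270.6 192.4] 116 [0.6304 0.2296 0.1918] [0.6304 0.2292 0.1917] [0.613 0.211 0.189] [0.647 0.248 0.195]
lid [292.5 230.3] 5279 [0.5684 0.1979 0.1487] [0.5682 0.1955 0.1484] [0.494 0.102 0.132] [0.669 0.293 0.159]
lid [300.7 277.1] 25 [0.4855 0.1929 0.136 ] [0.485  0.1928 0.1362] [0.482 0.187 0.132] [0.491 0.198 0.141]
lid [302.7 287.9] 78 [0.4662 0.1919 0.1389] [0.4664 0.1919 0.1392] [0.457 0.183 0.132] [0.473 0.2   0.147]
knob [0.44167018 0.19101237 0.1425    ]
glue [0.68718568 0.47143515 0.19310288]
spout [180.4 227.4] 198 [0.5929 0.3929 0.1612] [0.5923 0.3918 0.156 ] [0.581 0.381 0.128] [0.611 0.415 0.193]
spout [301.9 281.4] 58 [0.4772 0.1924 0.1491] [0.4772 0.1923 0.1491] [0.474 0.18  0.146] [0.481 0.206 0.152]
scene knob [0.44748066 0.19852193 0.13826604] [0.44842286 0.19768011 0.137522  ]
```

View pics/crop1.png

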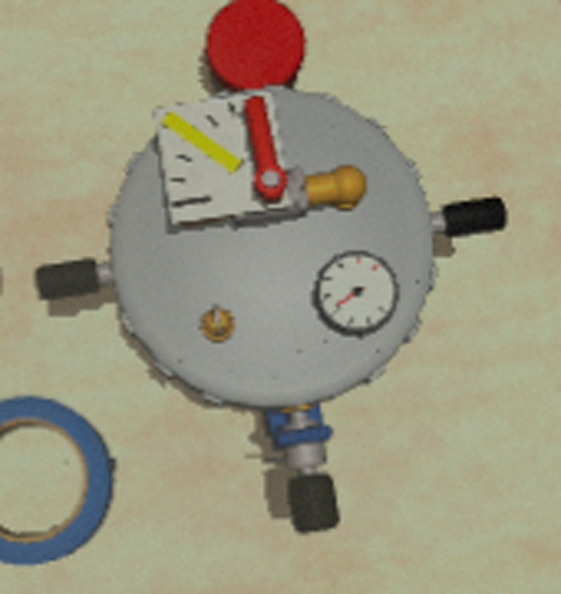

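```bash
cat >> h.py <<'E'
def lever(f):
    W=world(f);C=f['color'].astype(int)
    m=(C[...,0]>120)&(C[...,1]<70)&(C[...,2]<70)&(W[...,2]>.205)&(W[...,2]<.235)
    m[:160]=0;m[:,:220]=0;m[:,370:]=0;m[320:]=0
    P=W[m][:,:2]; (dx,dy,x,y)=cv2.fitLine(P.astype(np.float32),cv2.DIST_HUBER,0,.01,.01).ravel()
    s=(P-[x,y])@[dx,dy]; d=np.array([dx,dy])
    print('lever deg world',np.degrees(np.arctan2(dy,dx)),'ends',[x,y]+d*s.min(),[x,y]+d*s.max(),len(P))
def plan(tgt,yangle=None):
    # tgt: TCP world goal; yangle: wanted world angle (deg) of tool y; prints shift in tool axes, cm
    o=status.get_obs();R=Ro.from_rotvec(o['orientation']).as_matrix()
    print('tcp',o['tcp_pos'].round(4),'tooly deg',np.degrees(np.arctan2(R[1,1],R[0,1])).round(2),'clock',o['clock'])
    print('dxyz cm',(R.T@(np.array(tgt)-o['tcp_pos'])*100).round(2))
    if yangle is not None: print('yaw',-(yangle-np.degrees(np.arctan2(R[1,1],R[0,1]))))
E
python3 - <<'E'
from h import *
f=grab('top');lever(f);W=world(f)
print('outlet',W[204:208,305:318,2].max(0).round(3))
print('hub',W[204:208,290:294].reshape(-1,3).mean(0))
plan([.600,.198,.28],93.5)
E
```

```text
lever deg world 3.8771768 ends [0.5925178  0.19762557] [0.64403946 0.20111734] 156
outlet [0.183 0.183 0.184 0.182 0.183 0.182 0.183 0.183 0.185 0.185 0.184 0.184
 0.185]
hub [0.5980242  0.19843405 0.21963933]
tcp [0.2477 0.6277 0.2559] tooly deg 68.47 clock 0.25
dxyz cm [-48.54 -27.04  -2.39]
yaw -25.032147153969447
```

Call:
send_rows(
  steps=[
    {"dx":-4,"dy":-2.2,"dz":-2.4,"yaw":-4,"gripper":0.45},
    {"dx":-9,"dy":-5,"dz":-2.4,"yaw":-10,"gripper":0.45},
    {"dx":-14,"dy":-7.8,"dz":-2.4,"yaw":-15,"gripper":0.45},
    {"dx":-19,"dy":-10.6,"dz":-2.4,"yaw":-20,"gripper":0.45},
    {"dx":-24,"dy":-13.4,"dz":-2.4,"yaw":-25,"gripper":0.45},
  ],
  force=60,
)

```text
clock: 0.88
tcp_pos: [0.4228, 0.4136, 0.2804]
orientation: [-0.1, 3.14, 0.0]
contact_force: [1.2, 0.6, 0.2]
grip_width: 0.0383
gripper_force: 0.0
```

```bash
python3 -c "
from h import *
plan([.600,.198,.28],93.7)"
```

```text
tcp [0.4228 0.4136 0.2804] tooly deg 93.63 clock 0.875
dxyz cm [-16.32 -22.64   0.04]
yaw -0.06542802333551379
```

Call:
send_rows(
  steps=[
    {"dx":-3.4,"dy":-4.7},
    {"dx":-6.8,"dy":-9.4},
    {"dx":-10.2,"dy":-14.1},
    {"dx":-13.6,"dy":-18.9},
    {"dx":-16.3,"dy":-22.6},
  ],
)

```text
validation failed for argument at $.st...
```

Call:
send_rows(
  steps=[
    {"dz":0},
    {"dz":0},
  ],
)

```text
validation failed for argument at $.st...
```

```bash
python3 -c "
from h import *
plan([.600,.198,.229],93.7)
grab('top','t2.png')"
```

```text
tcp [0.4228 0.4136 0.2804] tooly deg 93.63 clock 0.875
dxyz cm [-16.32 -22.64   5.14]
yaw -0.06542802333551379
```

View pics/t2.png

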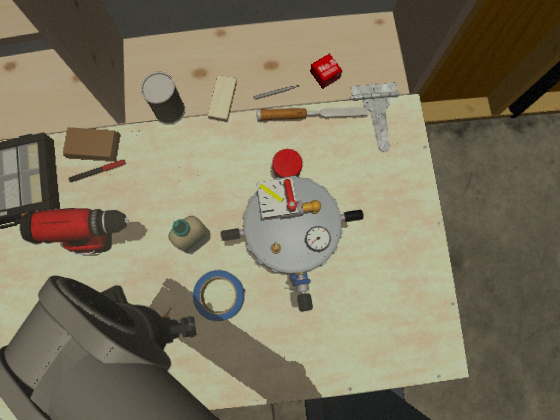

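The moves were refused because every row needs all its fields. The picture shows the arm still at lower left, with the tool near (180,328) and the scene untouched. I'll resend with full rows.

Call:
send_rows(
  steps=[
    {"dx":-3.4,"dy":-4.7,"dz":0,"yaw":0,"gripper":0.45},
    {"dx":-6.8,"dy":-9.4,"dz":0,"yaw":0,"gripper":0.45},
    {"dx":-10.2,"dy":-14.1,"dz":0,"yaw":0,"gripper":0.45},
    {"dx":-13.6,"dy":-18.9,"dz":0,"yaw":0,"gripper":0.45},
    {"dx":-16.3,"dy":-22.6,"dz":0,"yaw":0,"gripper":0.45},
  ],
)

```text
clock: 1.55
tcp_pos: [0.5995, 0.197, 0.2803]
orientation: [-0.091, 3.14, -0.001]
contact_force: [0.2, 0.1, -0.3]
grip_width: 0.038
gripper_force: 0.0
```

Call:
send_rows(
  steps=[
    {"dx":0,"dy":0,"dz":0,"yaw":0,"gripper":0.45},
    {"dx":0,"dy":0,"dz":0,"yaw":0,"gripper":0.45},
  ],
)

```text
clock: 1.8
tcp_pos: [0.5977, 0.2003, 0.28]
orientation: [0.095, -3.139, -0.001]
contact_force: [0.1, 0.2, 0.3]
grip_width: 0.0383
gripper_force: 0.0
```

```bash
python3 -c "
from h import *
plan([.600,.198,.229],93.7)
grab('scene','s3.png')"
```

```text
tcp [0.5977 0.2003 0.28  ] tooly deg 93.48 clock 1.8
dxyz cm [-0.22 -0.25  5.1 ]
yaw -0.21553482579923866
```

View pics/s3.png

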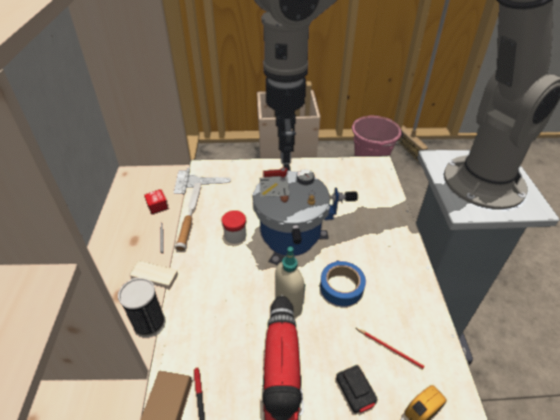

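The gripper (286,165) hangs above the lever's hub, and nothing has been disturbed. I'll descend now.

Call:
send_rows(
  steps=[
    {"dx":-0.2,"dy":-0.2,"dz":1.5,"yaw":0,"gripper":0.45},
    {"dx":-0.2,"dy":-0.2,"dz":3,"yaw":0,"gripper":0.45},
    {"dx":-0.2,"dy":-0.2,"dz":4.3,"yaw":0,"gripper":0.45},
    {"dx":-0.2,"dy":-0.2,"dz":5.1,"yaw":0,"gripper":0.45},
    {"dx":-0.2,"dy":-0.2,"dz":5.1,"yaw":0,"gripper":0.45},
  ],
)

```text
clock: 2.48
tcp_pos: [0.5999, 0.1974, 0.2284]
orientation: [0.095, -3.139, 0.001]
contact_force: [-0.0, -0.7, 0.7]
grip_width: 0.0383
gripper_force: 0.0
```

```bash
python3 -c "
from h import *
plan([.600,.198,.229],93.7)
f=grab('top');lever(f)
plan([.600,.198,.229],93.7)
f=grab('scene','s4.png');import cv2
cv2.imwrite('pics/s4c.png',cv2.resize(f['color'][120:230,220:370,::-1],None,fx=4,fy=4,interpolation=cv2.INTER_CUBIC))"
```

```text
tcp [0.5999 0.1974 0.2284] tooly deg 93.47 clock 2.475
dxyz cm [-0.01  0.05 -0.06]
yaw -0.2331067710129986Traceback (most recent call last):
  File "<string>", line 4, in <module>
    f=grab('top');lever(f)
                  ~~~~~^^^
  File "h.py", line 26, in lever
    P=W[m][:,:2]; (dx,dy,x,y)=cv2.fitLine(P.astype(np.float32),cv2.DIST_HUBER,0,.01,.01).ravel()
                              ~~~~~~~~~~~^^^^^^^^^^^^^^^^^^^^^^^^^^^^^^^^^^^^^^^^^^^^^^^
cv2.error: OpenCV(4.12.0) /io/opencv/modules/imgproc/src/linefit.cpp:50: error: (-215:Assertion failed) count > 0 in function 'fitLine2D_wods'
```

Call:
send_rows(
  steps=[
    {"dx":0,"dy":0,"dz":0,"yaw":0,"gripper":0},
    {"dx":0,"dy":0,"dz":0,"yaw":0,"gripper":0},
    {"dx":0,"dy":0,"dz":0,"yaw":0,"gripper":0},
    {"dx":0,"dy":0,"dz":0,"yaw":0,"gripper":0},
  ],
  force=40,
)

```text
clock: 3.02
tcp_pos: [0.6007, 0.1973, 0.23]
orientation: [-0.094, 3.139, 0.0]
contact_force: [-1.6, -1.9, 5.2]
grip_width: 0.0097
gripper_force: 43.1
```

```bash
python3 -c "
from h import *
plan([.600,.198,.229],93.7)
print(status.get_obs()['contact_force'])
f=grab('scene');import cv2
cv2.imwrite('pics/s4c.png',cv2.resize(f['color'][120:230,220:370,::-1],None,fx=4,fy=4,interpolation=cv2.INTER_CUBIC))"
```

```text
tcp [0.6007 0.1973 0.23  ] tooly deg 93.45 clock 3.025
dxyz cm [0.06 0.08 0.1 ]
yaw -0.252352325628479
[-1.61841283 -1.89977043  5.23330068]
```

View pics/s4c.png

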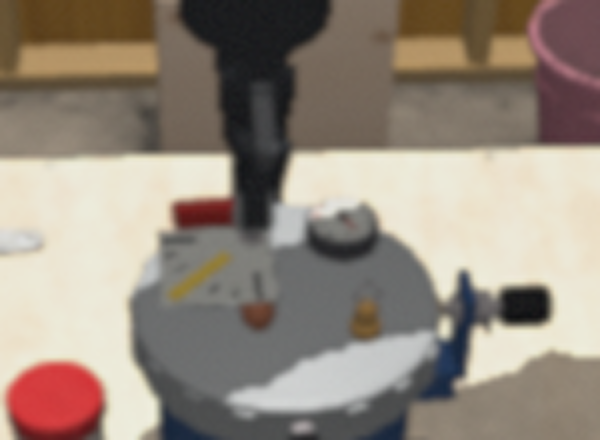

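The crop shows the fingers at (255,210) pinching the red lever over its axis, with the lever end at (190,213). The 10 mm opening fits the bar. I'll turn it 44° counter-clockwise.

Call:
send_rows(
  steps=[
    {"dx":0,"dy":0,"dz":0,"yaw":-8,"gripper":0},
    {"dx":0,"dy":0,"dz":0,"yaw":-16,"gripper":0},
    {"dx":0,"dy":0,"dz":0,"yaw":-24,"gripper":0},
    {"dx":0,"dy":0,"dz":0,"yaw":-32,"gripper":0},
    {"dx":0,"dy":0,"dz":0,"yaw":-39,"gripper":0},
  ],
)

```text
clock: 3.7
tcp_pos: [0.6007, 0.1971, 0.2301]
orientation: [-1.142, 2.926, -0.0]
contact_force: [-1.0, -3.5, 4.9]
grip_width: 0.0102
gripper_force: 43.2
```

Call:
send_rows(
  steps=[
    {"dx":0,"dy":0,"dz":0,"yaw":-5,"gripper":0},
    {"dx":0,"dy":0,"dz":0,"yaw":-5,"gripper":0},
    {"dx":0,"dy":0,"dz":0,"yaw":-5,"gripper":0},
  ],
)

```text
clock: 4.08
tcp_pos: [0.6007, 0.1971, 0.23]
orientation: [-1.263, 2.875, -0.001]
contact_force: [-0.5, -2.6, 6.4]
grip_width: 0.0099
gripper_force: 43.2
```

```bash
python3 -c "
from h import *
plan([.600,.198,.229],137.4)
print(status.get_obs()['contact_force'])"
```

```text
tcp [0.6007 0.1971 0.23  ] tooly deg 137.44 clock 4.075
dxyz cm [-0.01  0.11  0.1 ]
yaw 0.03799482367526252
[-0.48339227 -2.60901544  6.37911679]
```

Next I'll open part way and rise.

Call:
send_rows(
  steps=[
    {"dx":0,"dy":0,"dz":0,"yaw":0,"gripper":0.35},
    {"dx":0,"dy":0,"dz":0,"yaw":0,"gripper":0.35},
    {"dx":0,"dy":0,"dz":0,"yaw":0,"gripper":0.35},
    {"dx":0,"dy":0,"dz":-1.5,"yaw":0,"gripper":0.35},
    {"dx":0,"dy":0,"dz":-5,"yaw":0,"gripper":0.35},
  ],
)

```text
clock: 4.7
tcp_pos: [0.5995, 0.1974, 0.2791]
orientation: [1.263, -2.873, -0.0]
contact_force: [0.4, 0.2, 0.1]
grip_width: 0.0295
gripper_force: 0.0
```

```bash
python3 -c "
from h import *
plan([.441,.1915,.28],92.4)"
```

```text
tcp [0.5995 0.1974 0.2791] tooly deg 137.48 clock 4.7
dxyz cm [11.14 11.28 -0.04]
yaw 45.07651763187877
```

Call:
send_rows(
  steps=[
    {"dx":2.2,"dy":2.2,"dz":0,"yaw":9,"gripper":0.6},
    {"dx":4.5,"dy":4.5,"dz":0,"yaw":18,"gripper":0.6},
    {"dx":6.7,"dy":6.8,"dz":0,"yaw":27,"gripper":0.6},
    {"dx":9,"dy":9.1,"dz":0,"yaw":36,"gripper":0.6},
    {"dx":11.1,"dy":11.3,"dz":0,"yaw":45,"gripper":0.6},
  ],
)

```text
clock: 5.32
tcp_pos: [0.4412, 0.1923, 0.2804]
orientation: [-0.06, 3.14, 0.002]
contact_force: [-0.4, 0.4, -0.0]
grip_width: 0.0513
gripper_force: 0.0
```

Call:
send_rows(
  steps=[
    {"dx":0,"dy":0,"dz":0,"yaw":0,"gripper":0.6},
    {"dx":0,"dy":0,"dz":0,"yaw":0,"gripper":0.6},
  ],
)

```text
clock: 5.58
tcp_pos: [0.4428, 0.1925, 0.2803]
orientation: [-0.07, 3.139, 0.001]
contact_force: [-0.1, 0.8, -0.5]
grip_width: 0.0513
gripper_force: 0.0
```

```bash
python3 -c "
from h import *
plan([.441,.1915,.136],92.4)
f=grab('top','t5.png')
plan([.441,.1915,.136],92.4)
try: lever(f)
except Exception: print('occluded')"
```

```text
tcp [0.4428 0.1925 0.2803] tooly deg 92.56 clock 5.575
dxyz cm [ 0.21 -0.1  14.43]
yaw 0.16351827545882713
tcp [0.443  0.1923 0.28  ] tooly deg 92.52 clock 5.625
dxyz cm [ 0.23 -0.08 14.4 ]
yaw 0.11728936309607718
lever deg world 47.705368 ends [0.59459703 0.19155308] [0.62927773 0.22967385] 163
```

View pics/t5.png

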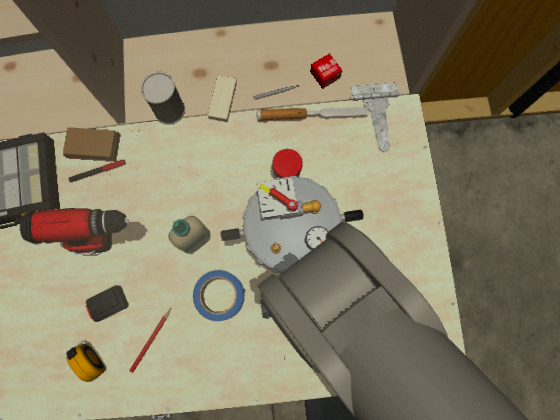

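The lever (295,205 to 270,190) lies over the yellow mark, measured at about 45.3° relative to the pot. The bystanders have not moved. I'll descend on the knob.

Call:
send_rows(
  steps=[
    {"dx":0.2,"dy":-0.1,"dz":3,"yaw":0,"gripper":0.6},
    {"dx":0.2,"dy":-0.1,"dz":6.5,"yaw":0,"gripper":0.6},
    {"dx":0.2,"dy":-0.1,"dz":9.5,"yaw":0,"gripper":0.6},
    {"dx":0.2,"dy":-0.1,"dz":11.5,"yaw":0,"gripper":0.6},
    {"dx":0.2,"dy":-0.1,"dz":12.5,"yaw":0,"gripper":0.6},
  ],
)

```text
clock: 6.25
tcp_pos: [0.4405, 0.1908, 0.1532]
orientation: [0.068, -3.14, 0.001]
contact_force: [0.7, -0.7, 0.1]
grip_width: 0.0512
gripper_force: 0.0
```

```bash
python3 -c "
from h import *
plan([.441,.1915,.136],92.4)
print(status.get_obs()['contact_force'])
f=grab('scene');import cv2
cv2.imwrite('pics/s6c.png',cv2.resize(f['color'][80:230,260:430,::-1],None,fx=4,fy=4,interpolation=cv2.INTER_CUBIC))"
```

```text
tcp [0.4405 0.1908 0.1532] tooly deg 92.46 clock 6.25
dxyz cm [-0.06  0.07  1.72]
yaw 0.06498349153663696
[ 0.742175   -0.73831144  0.10814737]
```

View pics/s6c.png

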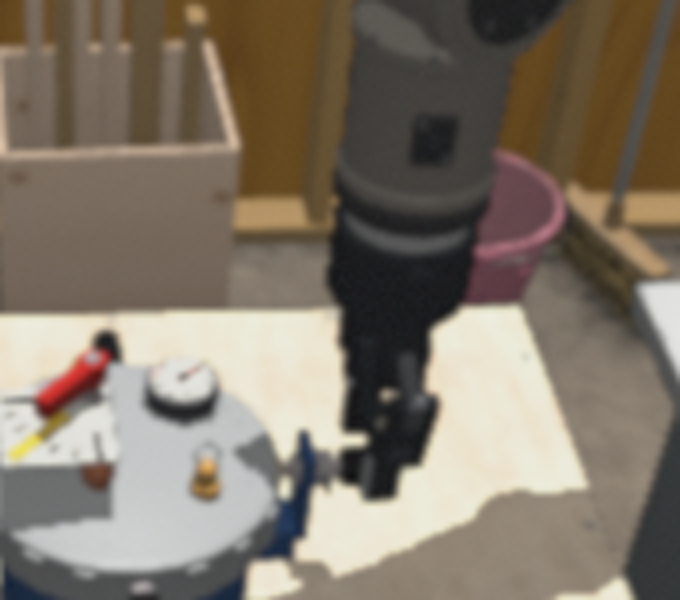

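The fingers (380,460) straddle the black knob (350,465), well clear of the gauge and bracket. I'll descend the last 17 mm and grip.

Call:
send_rows(
  steps=[
    {"dx":0,"dy":0,"dz":1,"yaw":0,"gripper":0.6},
    {"dx":0,"dy":0,"dz":1.7,"yaw":0,"gripper":0.6},
    {"dx":0,"dy":0,"dz":1.7,"yaw":0,"gripper":0.6},
    {"dx":0,"dy":0,"dz":1.7,"yaw":0,"gripper":0},
    {"dx":0,"dy":0,"dz":1.7,"yaw":0,"gripper":0},
  ],
  force=80,
)

```text
clock: 6.92
tcp_pos: [0.4403, 0.1904, 0.138]
orientation: [-0.067, 3.141, -0.001]
contact_force: [0.7, -3.5, 4.1]
grip_width: 0.0228
gripper_force: 78.1
```

Call:
send_rows(
  steps=[
    {"dx":0,"dy":0,"dz":0,"yaw":0,"gripper":0},
    {"dx":0,"dy":0,"dz":0,"yaw":0,"gripper":0},
    {"dx":0,"dy":0,"dz":0,"yaw":0,"gripper":0},
  ],
)

```text
clock: 7.3
tcp_pos: [0.4403, 0.1904, 0.138]
orientation: [-0.067, 3.14, -0.001]
contact_force: [-1.7, -2.2, 5.0]
grip_width: 0.0226
gripper_force: 78.1
```

```bash
python3 -c "
from h import *
plan([.420,.1906,.136])
print(status.get_obs()['contact_force'])"
```

```text
tcp [0.4403 0.1904 0.138 ] tooly deg 92.44 clock 7.3
dxyz cm [2.03 0.1  0.2 ]
[-1.73010392 -2.21030777  4.99285288]
```

Call:
send_rows(
  steps=[
    {"dx":0.5,"dy":0,"dz":0,"yaw":0,"gripper":0},
    {"dx":1,"dy":0,"dz":0,"yaw":0,"gripper":0},
    {"dx":1.5,"dy":0,"dz":0,"yaw":0,"gripper":0},
    {"dx":2,"dy":0,"dz":0,"yaw":0,"gripper":0},
    {"dx":2.2,"dy":0,"dz":0,"yaw":0,"gripper":0},
  ],
)

```text
clock: 7.92
tcp_pos: [0.4212, 0.1896, 0.1381]
orientation: [-0.066, 3.134, 0.002]
contact_force: [11.0, -2.8, -6.8]
grip_width: 0.0228
gripper_force: 78.6
```

Call:
send_rows(
  steps=[
    {"dx":0,"dy":0,"dz":0,"yaw":0,"gripper":0},
    {"dx":0,"dy":0,"dz":0,"yaw":0,"gripper":0},
    {"dx":0,"dy":0,"dz":0,"yaw":0,"gripper":0},
  ],
)

```text
clock: 8.3
tcp_pos: [0.4215, 0.1897, 0.1381]
orientation: [-0.065, 3.134, 0.002]
contact_force: [10.5, -2.5, -7.1]
grip_width: 0.0227
gripper_force: 78.6
```

```bash
python3 -c "
from h import *
plan([.420,.1906,.136])
print(status.get_obs()['contact_force'])
f=grab('top')
try: lever(f)
except Exception: print('occ')
f=grab('scene');W=world(f)
C=f['color'];m=C.max(-1)<60
sub=[(u,W[v,u].round(3).tolist()) for v in (194,197,200) for u in range(332,350,2)]
print(sub)
cv2.imwrite('pics/s7c.png',cv2.resize(f['color'][80:230,260:430,::-1],None,fx=4,fy=4,interpolation=cv2.INTER_CUBIC))"
```

```text
tcp [0.4215 0.1897 0.1381] tooly deg 92.38 clock 8.3
dxyz cm [0.15 0.1  0.21]
[10.50949173 -2.54282292 -7.12402158]
lever deg world 47.47307 ends [0.5951278  0.19194149] [0.62933175 0.22923335] 162
[(332, [0.487, 0.188, 0.136]), (334, [0.484, 0.194, 0.141]), (336, [0.482, 0.204, 0.15]), (338, [0.478, 0.206, 0.152]), (340, [0.47, 0.194, 0.141]), (342, [0.466, 0.195, 0.142]), (344, [0.423, 0.041, 0.001]), (346, [0.417, 0.042, 0.001]), (348, [0.411, 0.04, -0.001]), (332, [0.488, 0.193, 0.132]), (334, [0.484, 0.199, 0.137]), (336, [0.481, 0.206, 0.143]), (338, [0.476, 0.205, 0.142]), (340, [0.471, 0.201, 0.138]), (342, [0.466, 0.199, 0.136]), (344, [0.46, 0.196, 0.133]), (346, [0.456, 0.196, 0.133]), (348, [0.451, 0.196, 0.133]), (332, [0.487, 0.196, 0.124]), (334, [0.484, 0.201, 0.129]), (336, [0.48, 0.206, 0.134]), (338, [0.476, 0.205, 0.133]), (340, [0.47, 0.203, 0.13]), (342, [0.466, 0.202, 0.13]), (344, [0.426, 0.065, 0.001]), (346, [0.421, 0.067, 0.002]), (348, [0.415, 0.064, -0.001])]
```

View pics/s7c.png

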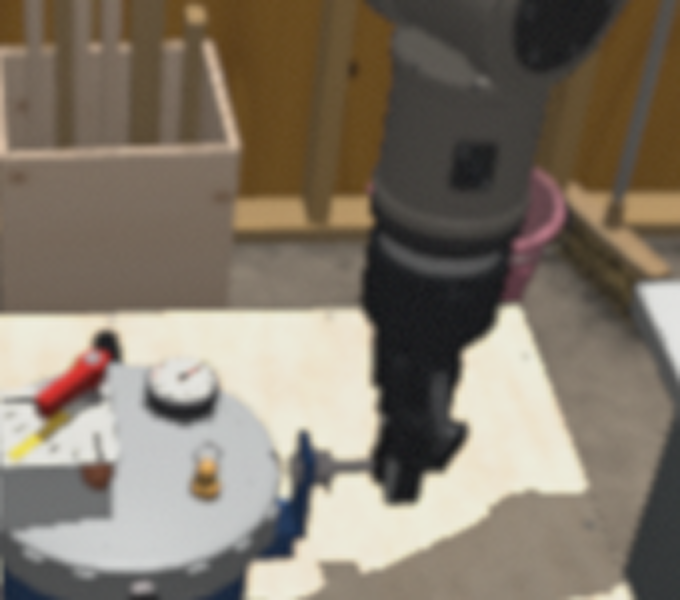

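The crop shows the knob gripped and drawn out: a bare rod is visible at (350,466), and the lever is still over the mark. Travel is about 19 mm with the 10.5 N spring force, so I'll pull slightly further, up to the stop.

Call:
send_rows(
  steps=[
    {"dx":0.2,"dy":0,"dz":0,"yaw":0,"gripper":0},
    {"dx":0.3,"dy":0,"dz":0,"yaw":0,"gripper":0},
    {"dx":0.3,"dy":0,"dz":0,"yaw":0,"gripper":0},
    {"dx":0.3,"dy":0,"dz":0,"yaw":0,"gripper":0},
    {"dx":0.3,"dy":0,"dz":0,"yaw":0,"gripper":0},
  ],
)

```text
clock: 9.02
tcp_pos: [0.4201, 0.1896, 0.1382]
orientation: [-0.064, 3.131, 0.003]
contact_force: [17.2, -2.8, -13.4]
grip_width: 0.0229
gripper_force: 79.1
```

```bash
python3 -c "
from h import *
plan([.42,.19,.138]);print(workorder.hand_in())"
```

```text
tcp [0.4201 0.1896 0.1382] tooly deg 92.35 clock 9.025
dxyz cm [0.01 0.04 0.02]
the job is handed in; nothing more can be done
None
```

The job is handed in, but no verdict came back: by my last measurements the bleed lever stands about 45° open over the yellow mark, and the lock pin is gripped and held out at its 20 mm stop. The lid and the things round about look undisturbed.

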